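# Bring the pitch pot under the centring pointer and hold the third index stop

### The job

At the goldsmith's setting station, first slide the steel pitch pot with the brooch out of the blue parking bay to the middle of the yellow ring, keeping it flat on the plate, never lifted or tipped. Then turn the black knob clockwise (seen from above), counting three clicks, to the third stop, where the red pointer stands over the brooch; do not run on to the fourth stop. The knob is sprung, so keep hold of it there: finish while still holding it, with the pot still in the ring and the handpiece, gem box and graver left where they lie.

Things in the scene. Friction and masses are not known exactly. Their poses are not given: they have to be found in the camera images.
- pot_mid (a point): Centre (half-way up) of the pitch pot: a loose round steel pot, 56 mm in diameter, 42 mm high, 0.4 to 0.75 kg, a silver star brooch (8 mm more) on its dark top. It starts in the blue-outlined parking bay on the plate. This point is 21 mm above its underside; z axis up, its yaw has no meaning.
- pot: The same pitch pot; the origin is the centre of its underside, which rests on the plate's top.
- work_mark (a point): Centre of the yellow ring (inside diameter 68 mm) painted on the fixed aluminium plate (160 x 480 mm, top 12 mm above the bench). x points away from the robot, z up, y along the plate to the turret axis, 170 mm from this point; the middle of the blue parking bay (130 x 146 mm) is 165 mm away along -y. The way between is clear.
- knob_grip (a point): Grip point of the black knob on the vertical turret axis, 109 mm above the bench: an upright bar 46 mm long (its x axis, towards the white line and red pointer), 14 mm wide (y), 38 mm tall, rising from a brass disc of 33 mm radius. The point is 25 mm above the disc, 13 mm below the bar's top. Grip from above across the 14 mm (the rules call the bar turret_c4). z up; the frame turns with the knob.
- turret (a joint): Angle of knob and pointer, rad, growing clockwise seen from above; end stops at 0 and 1.95. Starts at rest within 0 to 0.2. Click stops at 0.55, 0.95, 1.35 (third: pointer over the ring's centre) and 1.75; each ridge clicks 0.2 before its stop. Spring 0.06 N m/rad towards 0.1; turning takes up to about 0.12 N m. Let go at the third stop, it springs back to about the first.
- pointer_tip (a point): Lower end of the steel needle at the tip of the red pointer, 166 mm from the turret axis, 68 mm above the bench, 6 mm above the brooch. The pointer (12 mm wide, reaching 170 mm from the axis, its top level with the disc) starts pointing away from the robot and turns with the knob.
- handpiece: Bystander: blue and steel motor handpiece, 155 mm long, 24 mm thick, lying on the bench on the robot's side of the plate. Origin on the bench about the middle.
- gem_box: Bystander: flat clear round box of stones, 58 mm in diameter, 18 mm high, on the bench beyond the plate.
- graver: Bystander: graver with green handle, 145 mm long, 18 mm thick, on the bench beyond the plate.
Things that resemble listed ones, but are neither listed nor needed, are in the scene too. Of the things that look like the pot, the smallest one is meant.

How it is judged:
By the outcome, as a careful person would: the job done as asked, in the order asked, and still so for the second after the job is handed in, while the arm keeps its last pose, push and grip.
It also fails if it takes over 64 s, if anything falls off the work surface, if the arm or the gripper's body presses on something with over 40 N, if the wrist force passes 120 N, or if a joint passes its speed limit or range.

### The arm

A 6-joint arm with a two-finger parallel gripper is mounted at the origin on the work surface. World frame = base frame: x ahead of the robot, y to its left, z up, the work surface at z = 0. Lengths are in m, angles in degrees, forces in N, time in s.
With the tool pointing down it reaches from about 0.325 to 0.9 m from the base axis. Payload 6.1 kg.
Tool frame: the origin (TCP) lies midway between the tips of the shut fingers; the grasp point (between the pads) lies 19 mm behind it (ctrl.grip_depth is the distance from the TCP to the grasp point, in m); z points along the fingers, y is the line along which they close (so a half turn about z gives the same grasp; the last joint's range is limited). The gripper opens to 87 mm and grips with 3 to 60 N. Pads are 19 mm wide; open, the fingers measure 117 mm over their backs; the gripper's body (75 mm by 190 mm) begins 51 mm behind the grasp point.
Start: joints at [-71.282, 12.628, 87.462, -0, 79.91, -7.225], TCP at [0.273, -0.562, 0.223] pointing down, gripper open.
Joint ranges: [-170.65, 170.65], [-52.31, 119.04], [5.05, 147.46], [-71.25, 251.25], [11.57, 151.72], [-153.62, 153.62]. Speed limits (degrees/s): [147.25, 147.25, 172.46, 180, 180, 180].

### API

Orientations are given as [roll, pitch, yaw] about the fixed x, y, z axes, in that order (R = Rz(yaw) Ry(pitch) Rx(roll)).
In Python, from rig import ctrl gives the robot as it stands.
- The arm moves only by the tool move_arm, never from a script. Its argument "plan" is a list that holds one entry, the list of rows, each a list of 7 numbers: the turn, a rotation vector about the tool's x, y, z in degrees, then the shift along the tool's x, y, z in mm, then the finger opening in mm, from 0 to 87. In form: [[[rx, ry, rz, tx, ty, tz, hand], ...]]. A call has 1 to 8 rows; each row is the pose to reach, as a shift and turn from the pose commanded when the call began, along the tool's axes at that moment; what a row does not reach only later rows make up. A row lasts 1/12 s, in which the tool goes at most 41.7 mm and 7.16 degrees, less where a joint would pass 70% of its speed; a pose out of reach is approached as far as the arm can. A call with a gripper value outside its range is refused whole. The fingers move at their own pace and stop on an object; "squeeze" is the grip in N (left out, the last holds). Time passes only in rows, so rows that repeat a pose let the fingers close. It gives the time, the measured TCP pose, the force, the opening and the grip force at its end, in the units of the state.
- ctrl.get_state(): the state, without advancing time (a new reading comes with each control period).
- ctrl.capture(name): name is "side" or "top" or "wrist"; returns a dict with "pixels" (400x640x3 uint8, blue, green, red), "z_map" (400x640 float32, m along the optical axis (not along the pixel's ray), 0 where there is no reading), "intrinsics" (3x3 intrinsics, pixels), "extrinsics" (4x4, takes a point from world to camera coordinates). Camera axes: x right, y down, z forward; pixel columns grow to the right and rows downward; lengths in m; the calibration is good to about 2 mm. A picture is of the moment at which its call begins.
- ctrl.hand_in(): hands the job in; it is judged then, once.
Trained networks look in the newest picture that a camera, given by its name, has taken for a name from the list of things; names that differ only in an ending like _2 or _b are one class to them, and where a whole thing is asked for, a point or a joint stands for the part that bears it (a point fixed in the world has none). Each returns a list of dicts, best first, with "confidence" (0 to 1); they miss things now and then, are a little off and sometimes report something else, mostly with a low value. They report only what shows in the picture. A call takes as long as a camera call. They do not tell look-alikes from the thing itself.
- ctrl.look_for(name, camera): "location" ([x, y, z] in m, in world coordinates, good to about 4 mm: the middle of the surface that is visible of it).
The state is a dict: "time": time; "joint_positions": joint angles; "dq": joint speeds; "tau": joint torques, N m; "position": TCP position; "tool_rot": TCP orientation; "contact_force": force on the tool from outside, world axes, zero at the start; "torque": the same for the moment, N m; "finger_gap": finger opening in m; "grasp_force": force on a finger pad.
Only numpy, scipy, OpenCV 4.12 (cv2) and the standard library are available. Lean on these libraries where they do the work, as an engineer would, in place of code of your own. Each camera call takes 0.05 s, during which the arm holds its last target. There are 200 camera calls.

## Working session

There is one attempt and no reset: what is moved stays moved. The work goes in short steps, Python scripts to look and compute and a tool call to move; the robot and the scene stay as the last step left them, time stands still between calls to the robot, and variables do not carry over. Pictures are saved under pics/ and viewed, at most 10 in all, crops included, and the job is handed in when it is done.

Besides the shell and the picture viewer there is one more tool, called as a command line: name --argument value ..., lists and objects as JSON in quotes. move_arm: Moves the arm, as the interface text tells. Its arguments: {"type":"object","properties":{"plan":{"type":"array","items":{"type":"array","items":{"type":"array","items":{"type":"number"}}}},"squeeze":{"type":"number"}},"required":["plan"]}

```bash
mkdir -p pics; ls
cat > h.py <<'E'
from rig import ctrl
import numpy as np, cv2
def cap(n,f=None):
    d=ctrl.capture(n)
    if f: cv2.imwrite('pics/'+f,d['pixels'])
    return d
def pt(d,u,v,z=None):
    K=np.array(d['intrinsics']);E=np.linalg.inv(np.array(d['extrinsics']))
    r=np.linalg.inv(K)@[u,v,1]
    if z is None: p=r*d['z_map'][int(v),int(u)]
    else:
        w=E[:3,:3]@r; p=r*((z-E[2,3])/w[2])
    return (E@np.r_[p,1])[:3]
def px(d,P):
    c=np.array(d['extrinsics'])@np.r_[P,1]; q=np.array(d['intrinsics'])@c[:3]; return (q[:2]/q[2]).round().tolist()
E
python3 - <<'E'
from h import *
np.set_printoptions(precision=4,suppress=True)
d=cap('top','top1.png');s=cap('side','side1.png')
for n in ['pot','work_mark','knob_grip','pointer_tip','handpiece','gem_box','graver']:
    for c,D in (('top',d),('side',s)):
        try:
            for r in ctrl.look_for(n,c): print(n,c,np.array(r['location']).round(4),round(r['confidence'],2),px(D,r['location']))
        except Exception as e: print(n,c,e)
st=ctrl.get_state();print(st)
E
```

```text
pics
pot top [ 0.3992 -0.2518  0.0562] 0.86 [426.0, 263.0]
pot top [ 0.3762 -0.1455  0.0532] 0.8 [383.0, 274.0]
pot side [ 0.3975 -0.2347  0.0541] 0.75 [434.0, 164.0]
pot side [ 0.3806 -0.1267  0.0501] 0.63 [425.0, 198.0]
pot side [ 0.5145 -0.0859  0.0507] 0.6 [363.0, 187.0]
work_mark top [0.5405 0.0462 0.0107] 0.91 [305.0, 210.0]
work_mark top [ 0.5196 -0.0983  0.0509] 0.26 [362.0, 216.0]
work_mark side [0.5332 0.1086 0.0056] 0.77 [313.0, 260.0]
knob_grip top [0.551  0.2038 0.086 ] 0.57 [239.0, 206.0]
knob_grip top [ 0.518  -0.0974  0.0543] 0.28 [362.0, 217.0]
knob_grip side [0.5424 0.2142 0.0848] 0.85 [278.0, 279.0]
pointer_tip top [0.5531 0.2032 0.0793] 0.74 [239.0, 205.0]
pointer_tip side [0.55   0.2151 0.0816] 0.96 [274.0, 278.0]
handpiece top [0.395  0.0323 0.0185] 0.78 [311.0, 267.0]
handpiece side [0.3923 0.0443 0.0195] 0.83 [389.0, 261.0]
gem_box top [ 0.6766 -0.1062  0.021 ] 0.9 [362.0, 156.0]
gem_box top [0.6764 0.0709 0.0098] 0.29 [294.0, 158.0]
gem_box side [ 0.6714 -0.103   0.0182] 0.9 [307.0, 168.0]
graver top [0.678  0.0688 0.0113] 0.64 [295.0, 158.0]
graver side [0.6743 0.0789 0.0112] 0.59 [264.0, 221.0]
{'time': 0.8, 'joint_positions': array([-71.2814,  12.6238,  87.4612,  -0.0012,  79.9121,  -7.2245]), 'dq': array([ 0.073 ,  0.0935,  0.0108, -0.0263, -0.0164, -0.0416]), 'tau': array([  0.0003, -49.4507, -38.7685,   0.0701,   0.0467,  -0.    ]), 'position': array([ 0.2734, -0.562 ,  0.2226]), 'tool_rot': array([179.9972,   0.0015,  25.9433]), 'contact_force': array([-0.0892,  0.207 ,  0.5731]), 'torque': array([ 0.0287, -0.0129, -0.0057]), 'grasp_force': 0.0, 'finger_gap': 0.08697197430686976}
```

Run:
```python
from h import *
a=cv2.imread('pics/top1.png')[120:320,190:470]
cv2.imwrite('pics/topc.png',cv2.resize(a,None,fx=2.8,fy=2.8,interpolation=cv2.INTER_CUBIC))
```

```text
(no output)
```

View pics/topc.png

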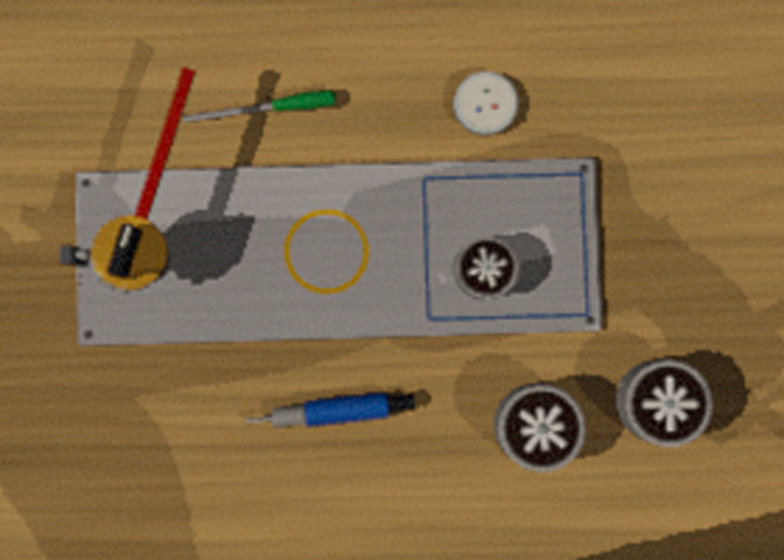

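View pics/side1.png

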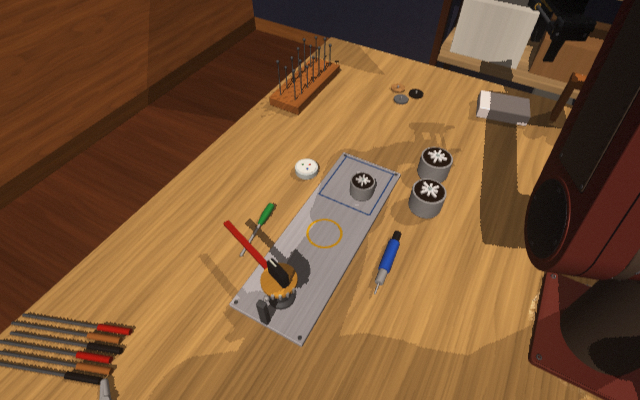

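The top crop shows three pot look-alikes, at full-image pixels (364,215) in the blue bay, (383,273) on the bench and (428,264) on the bench. The smallest is the one in the bay at (364,215), and the side view at (363,186) agrees, so I choose that one. The ring is at (306,209) and the knob at (234,210), with the pointer going away from the robot to (257,145).

Run:
```python
from h import *
np.set_printoptions(precision=4,suppress=True)
d=cap('top');im=d['pixels']
hsv=cv2.cvtColor(im,cv2.COLOR_BGR2HSV)
def g(x,y):return (190+x/2.8,120+y/2.8)
def mask(x0,y0,x1,y1,lo,hi):
    m=cv2.inRange(hsv,lo,hi);k=np.zeros_like(m);k[y0:y1,x0:x1]=m[y0:y1,x0:x1];v,u=np.nonzero(k);return u,v
# ring
u,v=mask(286,190,328,229,(15,110,60),(35,255,255))
P=np.array([pt(d,a,b,0.012) for a,b in zip(u,v)])[:,:2]
A=np.c_[2*P,np.ones(len(P))];s=np.linalg.lstsq(A,(P**2).sum(1),rcond=None)[0]
print('ring',s[:2],np.sqrt(s[2]+s[:2]@s[:2]),len(P))
for n,c in {'TL':(77,172),'BL':(79,344),'TR':(598,157),'BR':(602,329)}.items(): print(n,pt(d,*g(*c),0.012))
for n,c in {'bTL':(424,178),'bBL':(429,321),'bTR':(583,174),'bBR':(588,316)}.items(): print(n,pt(d,*g(*c),0.012))
print('pot',pt(d,*g(487,267),0.054), pt(d,*g(487,267)))
u,v=mask(215,190,255,230,(15,110,60),(35,255,255))
(c,r)=cv2.minEnclosingCircle(np.c_[u,v].astype(np.float32)); print('disc',c,r,pt(d,*c,0.084),pt(d,*g(130,230)))
print('knob ends',pt(d,*g(127,228),0.122),pt(d,*g(121,275),0.122),pt(d,*g(124,250)))
print('ptr',pt(d,*g(188,70),0.084),pt(d,*g(142,216),0.084), pt(d,*g(165,143)))
```

```text
ring [0.5429 0.0421] 0.03676870126797443 193
TL [0.6209 0.2698 0.012 ]
BL [0.4625 0.2692 0.012 ]
TR [ 0.6227 -0.2125  0.012 ]
BR [ 0.4641 -0.2099  0.012 ]
bTL [ 0.6072 -0.0509  0.012 ]
bBL [ 0.4754 -0.0517  0.012 ]
bTR [ 0.6072 -0.198   0.012 ]
bBR [ 0.4763 -0.1976  0.012 ]
pot [ 0.5218 -0.1028  0.054 ] [ 0.5213 -0.1018  0.0658]
disc (226.5, 209.5) 22.638561248779297 [0.5433 0.2339 0.084 ] [0.558  0.2037 0.1192]
knob ends [0.5596 0.2057 0.122 ] [0.5201 0.2112 0.122 ] [0.541  0.2083 0.1229]
ptr [0.7003 0.1569 0.084 ] [0.5726 0.1989 0.084 ] [0.6362 0.178  0.0843]
```

move_arm --plan '[[[0,0,-5,32,-23,0,87],[0,0,-10,64,-46,0,87],[0,0,-15,97,-70,0,87],[0,0,-20,130,-93,0,87],[0,0,-25,162,-116,0,87],[0,0,-30,195,-140,0,87],[0,0,-35,227,-163,0,87],[0,0,-40,260,-186,0,87]]]'

```text
time: 1.52
position: [0.4264, -0.2793, 0.2228]
tool_rot: [180.0, 0.0, 66.2]
contact_force: [0.1, -0.6, -0.1]
finger_gap: 0.0871
grasp_force: 0.0
```

```bash
cat >> h.py <<'E'
def go(x,y,z,yaw):
    from scipy.spatial.transform import Rotation as R
    s=ctrl.get_state();Rc=R.from_euler('xyz',s['tool_rot'],degrees=True)
    T=R.from_euler('xyz',[180,0,yaw],degrees=True)
    print('rot',(Rc.inv()*T).as_rotvec(degrees=True).round(1),'shift mm',(Rc.inv().apply(np.array([x,y,z])-s['position'])*1e3).round(1),'t',round(s['time'],2),'pos',s['position'].round(4),s['tool_rot'].round(2),'q6',s['joint_positions'][5].round(1),'F',s['contact_force'].round(2))
E
python3 -c "
from h import *
go(.522,-.103,.15,90)"
```

```text
rot [  0.    0.  -23.8] shift mm [199.9  16.2  72.8] t 1.52 pos [ 0.4264 -0.2793  0.2228] [1.7996e+02 1.0000e-02 6.6170e+01] q6 -18.3 F [ 0.1  -0.61 -0.09]
```

move_arm --plan '[[[0,0,-4,33,3,10,87],[0,0,-8,66,6,20,87],[0,0,-12,100,8,34,87],[0,0,-16,134,11,48,87],[0,0,-20,168,14,62,87],[0,0,-24,200,16,73,87],[0,0,-24,200,16,73,87]]]'

```text
time: 2.1
position: [0.5222, -0.0997, 0.147]
tool_rot: [-179.8, -0.2, 90.4]
contact_force: [-1.7, 0.5, 0.3]
finger_gap: 0.0872
grasp_force: 0.0
```

```bash
python3 -c "
from h import *
d=cap('wrist','w1.png')
for r in ctrl.look_for('pot','wrist'): print(r,px(d,r['location']))
go(.522,-.103,.15,90)"
```

```text
{'location': [0.4243, -0.2307, 0.0282], 'confidence': 0.9} [214.0, 325.0]
{'location': [0.399, -0.1211, 0.0564], 'confidence': 0.87} [161.0, 224.0]
{'location': [0.5244, -0.0939, 0.0544], 'confidence': 0.77} [323.0, 191.0]
rot [-0.1 -0.   0.1] shift mm [ 0.8  0.2 -1. ] t 2.2 pos [ 0.5218 -0.1038  0.149 ] [-1.7992e+02 -1.0000e-02  9.0070e+01] q6 -19.8 F [-0.22 -0.7   0.86]
```

View pics/w1.png

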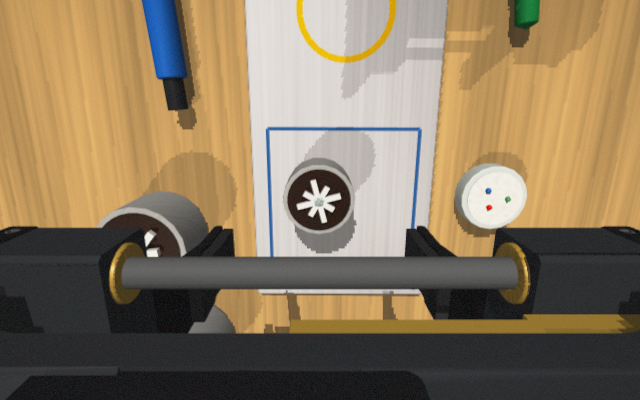

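The wrist view shows the small pot in the blue bay: rim centre near (319,198), brooch at (319,201). The larger look-alike is at lower left (155,230), and the ring shows at the top (346,12).

```bash
python3 -c "
from h import *
d=cap('wrist')
for p in [(319,201),(285,199),(354,199),(319,234)]: print(p,pt(d,*p,0.054).round(4))
print(pt(d,319,201,0.062).round(4),pt(d,319,201).round(4))
for n,u,v,z in [('bayL',268,128,.012),('bayR',420,129,.012),('ring bottom',346,61,.012),('ringL',298,10,.012),('ringR',395,10,.012)]: print(n,pt(d,u,v,z).round(4))
"
```

```text
(319, 201) [ 0.5213 -0.1069  0.054 ]
(285, 199) [ 0.495  -0.1053  0.054 ]
(354, 199) [ 0.5484 -0.1052  0.054 ]
(319, 234) [ 0.5214 -0.1342  0.054 ]
[ 0.5213 -0.1046  0.062 ] [ 0.5213 -0.1057  0.058 ]
bayL [ 0.4775 -0.054   0.012 ]
bayR [ 0.6074 -0.0546  0.012 ]
ring bottom [ 5.43e-01 -3.00e-04  1.20e-02]
ringL [0.5045 0.0373 0.012 ]
ringR [0.5807 0.0374 0.012 ]
```

move_arm --plan '[[[0,0,0,-1,0,35,87],[0,0,0,-1,0,70,87],[0,0,0,-1,0,100,87],[0,0,0,-1,0,118,87],[0,0,0,-1,0,126,87],[0,0,0,-1,0,126,75],[0,0,0,-1,0,126,65],[0,0,0,-1,0,126,60]]]' --squeeze 15

```text
time: 2.92
position: [0.5236, -0.1071, 0.0256]
tool_rot: [179.8, 0.1, 89.9]
contact_force: [0.5, -0.5, 0.6]
finger_gap: 0.0742
grasp_force: 0.0
```

move_arm --plan '[[[0,0,0,0,0,0,57],[0,0,0,0,0,0,54],[0,0,0,0,0,0,50],[0,0,0,0,0,0,50],[0,0,0,0,0,0,50]]]'

```text
time: 3.33
position: [0.5217, -0.1062, 0.0246]
tool_rot: [-179.9, 0.0, 90.0]
contact_force: [-4.6, -0.8, 6.6]
finger_gap: 0.0553
grasp_force: 15.0
```

```bash
python3 -c "
from h import *
go(.5425,.039,.023,90);print(ctrl.get_state()['finger_gap'])"
```

```text
rot [-0.1  0.  -0. ] shift mm [145.2  20.8   1.5] t 3.33 pos [ 0.5217 -0.1062  0.0246] [-1.7995e+02  4.0000e-02  8.9980e+01] q6 -19.9 F [-4.56 -0.84  6.64]
0.05530589196172763
```

move_arm --plan '[[[0,0,0,6,1,0,50],[0,0,0,16,2,0,50],[0,0,0,28,4,0,50],[0,0,0,40,6,0,50],[0,0,0,52,7,0,50],[0,0,0,64,9,0,50],[0,0,0,70,10,0,50],[0,0,0,72,10,0,50]]]'

```text
time: 4.0
position: [0.5333, -0.0342, 0.0247]
tool_rot: [179.9, 0.1, 90.0]
contact_force: [0.1, -8.0, 4.2]
finger_gap: 0.0552
grasp_force: 15.0
```

move_arm --plan '[[[0,0,0,6,1,0,50],[0,0,0,16,3,0,50],[0,0,0,28,4,0,50],[0,0,0,40,6,0,50],[0,0,0,52,8,0,50],[0,0,0,64,10,0,50],[0,0,0,70,11,0,50],[0,0,0,72,11,0,50]]]'

```text
time: 4.67
position: [0.5443, 0.0377, 0.0247]
tool_rot: [179.9, 0.1, 90.0]
contact_force: [-0.7, -7.6, 5.6]
finger_gap: 0.0556
grasp_force: 15.0
```

```bash
python3 -c "
from h import *
d=cap('wrist','w2.png');t=cap('top','t2.png')
cv2.imwrite('pics/m2.png',np.hstack([d['pixels'][100:400,120:520],cv2.resize(t['pixels'][170:245,255:355],(400,300))]))
go(.5425,.039,.0235,90);s=ctrl.get_state();print(s['finger_gap'],s['grasp_force'])"
```

```text
rot [ 0.1  0.1 -0. ] shift mm [ 1.3 -1.8  1.1] t 4.77 pos [0.5443 0.0377 0.0246] [1.7987e+02 6.0000e-02 8.9990e+01] q6 -4.2 F [-0.18 -3.35  5.32]
0.05535556048913546 14.997989818803035
```

View pics/m2.png

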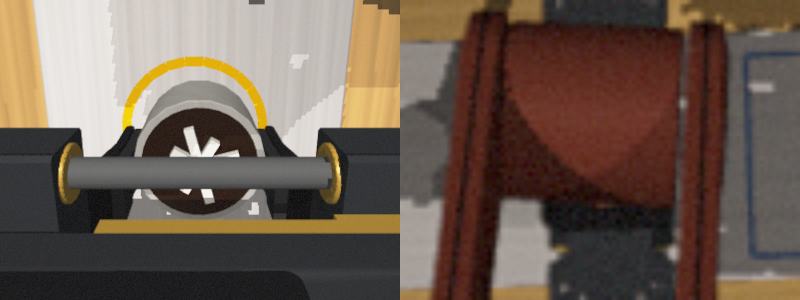

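The pot is gripped inside the ring: rim centre at crop (199,~158), with the ring arc's far edge at crop (195,57). The top view is blocked by the arm, so I'll calculate the offset from the wrist view.

```bash
python3 -c "
from h import *
d=cap('wrist')
hsv=cv2.cvtColor(d['pixels'],cv2.COLOR_BGR2HSV)
m=cv2.inRange(hsv,(20,180,150),(32,255,255));m[:150]=0;m[227:]=0;m[:,:240]=0;m[:,390:]=0
v,u=np.nonzero(m);P=np.array([pt(d,a,b,.012) for a,b in zip(u,v)])[:,:2]
from scipy.optimize import least_squares
r=least_squares(lambda q:np.hypot(*(P-q[:2]).T)-q[2],[.5425,.04,.036],loss='soft_l1',f_scale=.002);print('ring',r.x,len(P),np.std(r.fun))
for p in [(320,198),(254,250),(385,250),(320,250)]: print(pt(d,*p,.054).round(4))
print(px(d,[.5443,.0377,.062]))
"
```

```text
ring [0.54139519 0.04276607 0.0364375 ] 1803 0.0013002565230287966
[0.5443 0.0711 0.054 ]
[0.517  0.0488 0.054 ]
[0.5713 0.0488 0.054 ]
[0.5444 0.0488 0.054 ]
[320.0, 284.0]
```

move_arm --plan '[[[0,0,0,1,-1,0,50],[0,0,0,1,-2,0,50],[0,0,0,1,-2,0,50],[0,0,0,1,-2,0,62],[0,0,0,1,-2,0,75],[0,0,0,1,-2,0,87],[0,0,0,1,-2,0,87],[0,0,0,1,-2,0,87]]]'

```text
time: 5.48
position: [0.5403, 0.0394, 0.023]
tool_rot: [-179.9, -0.0, 89.9]
contact_force: [-0.6, 0.5, -0.7]
finger_gap: 0.0808
grasp_force: 0.0
```

move_arm --plan '[[[0,0,0,0,0,-20,87],[0,0,0,0,0,-50,87],[0,0,0,0,0,-90,87],[0,0,0,-20,0,-130,87],[0,0,0,-50,0,-150,87],[0,0,0,-80,0,-160,87],[0,0,0,-80,0,-160,87]]]'

```text
time: 6.07
position: [0.5432, -0.0454, 0.1876]
tool_rot: [179.6, 0.2, 89.8]
contact_force: [0.0, 0.5, -0.3]
finger_gap: 0.0871
grasp_force: 0.0
```

```bash
python3 -c "
from h import *
d=cap('wrist','w3.png')
hsv=cv2.cvtColor(d['pixels'],cv2.COLOR_BGR2HSV)
go(.542,.212,.16,160.8)
for p in ([.5425,.042,.012],[.5425,.042,.062],[.542,.212,.122]): print(px(d,p))
for n in ('pot','knob_grip','work_mark'):
  for r in ctrl.look_for(n,'wrist'): print(n,r,px(d,r['location']))
"
```

```text
rot [  0.1   0.2 -71. ] shift mm [255.2  -1.2  25.2] t 6.12 pos [ 0.542  -0.0432  0.1854] [1.7981e+02 6.0000e-02 8.9760e+01] q6 -12.6 F [ 0.66  0.79 -0.52]
[317.0, 84.0]
[317.0, 80.0]
[315.0, -288.0]
pot {'location': [0.3949, -0.11, 0.0297], 'confidence': 0.82} [170.0, 243.0]
pot {'location': [0.4106, -0.2228, 0.0161], 'confidence': 0.75} [201.0, 332.0]
pot {'location': [0.5477, 0.0468, 0.0542], 'confidence': 0.69} [324.0, 75.0]
work_mark {'location': [0.5423, -0.0169, 0.0131], 'confidence': 0.67} [317.0, 147.0]
```

View pics/w3.png

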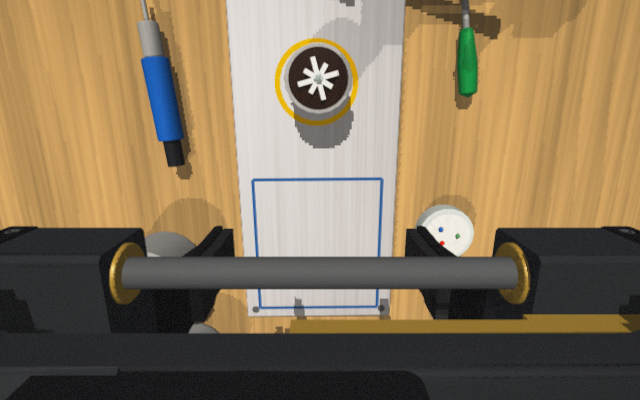

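The pot stands upright inside the ring: ring centre about (316,82), pot rim centre about (318,79), brooch (319,78). Next I'll check the offset in mm.

```bash
python3 -c "
from h import *
d=cap('wrist')
hsv=cv2.cvtColor(d['pixels'],cv2.COLOR_BGR2HSV)
m=cv2.inRange(hsv,(20,150,130),(32,255,255));m[130:]=0;m[:,:265]=0;m[:,368:]=0
v,u=np.nonzero(m);P=np.array([pt(d,a,b,.012) for a,b in zip(u,v)])[:,:2]
from scipy.optimize import least_squares
r=least_squares(lambda q:np.hypot(*(P-q[:2]).T)-q[2],[.5425,.04,.036],loss='soft_l1',f_scale=.002);print('ring',r.x,len(P),np.std(r.fun))
k=cv2.inRange(hsv,(0,0,0),(180,255,75));k[:40]=0;k[112:]=0;k[:,:280]=0;k[:,:]*=1;k[:,356:]=0
n,l,s,c=cv2.connectedComponentsWithStats(k);i=1+s[1:,4].argmax();x,y,w,h=s[i,:4];print(s[i]);print('pot dark',pt(d,x+w/2,y+h/2,.054))
print('brooch',pt(d,319,78,.060))
"
```

```text
ring [0.54144664 0.04279078 0.03653799] 1117 0.001207101772434927
[ 294   55   60   57 1945]
pot dark [0.54350532 0.04557249 0.054     ]
brooch [0.5395112  0.04934205 0.06      ]
```

```bash
python3 -c "
from h import *
d=cap('wrist');t=cap('top')
def draw(d,cs,box,f):
    x0,y0,x1,y1=box;k=5;a=cv2.resize(d['pixels'][y0:y1,x0:x1],None,fx=k,fy=k,interpolation=cv2.INTER_CUBIC)
    E=np.array(d['extrinsics']);K=np.array(d['intrinsics'])
    for x,y,z,r,col in cs:
        th=np.linspace(0,6.3,90);Q=np.c_[x+r*np.cos(th),y+r*np.sin(th),0*th+z,0*th+1]@E.T;q=Q[:,:3]@K.T;q=q[:,:2]/q[:,2:]
        cv2.polylines(a,[((q+.5-[x0,y0])*k).astype(int).reshape(-1,1,2)],True,col,1)
    return a
cs=[(.5418,.0425,.012,.034,(0,0,255)),(.5430,.0435,.054,.028,(0,255,0))]
a=draw(d,cs,(265,25,375,145),'');b=draw(t,cs,(280,185,330,235),'')
b=cv2.resize(b,(b.shape[1],b.shape[0]));h=max(a.shape[0],b.shape[0])
o=np.zeros((h,a.shape[1]+b.shape[1],3),np.uint8);o[:a.shape[0],:a.shape[1]]=a;o[:b.shape[0],a.shape[1]:]=b
print(o.shape);cv2.imwrite('pics/m3.png',o[:600,:800])
"
```

```text
(600, 800, 3)
```

View pics/m3.png

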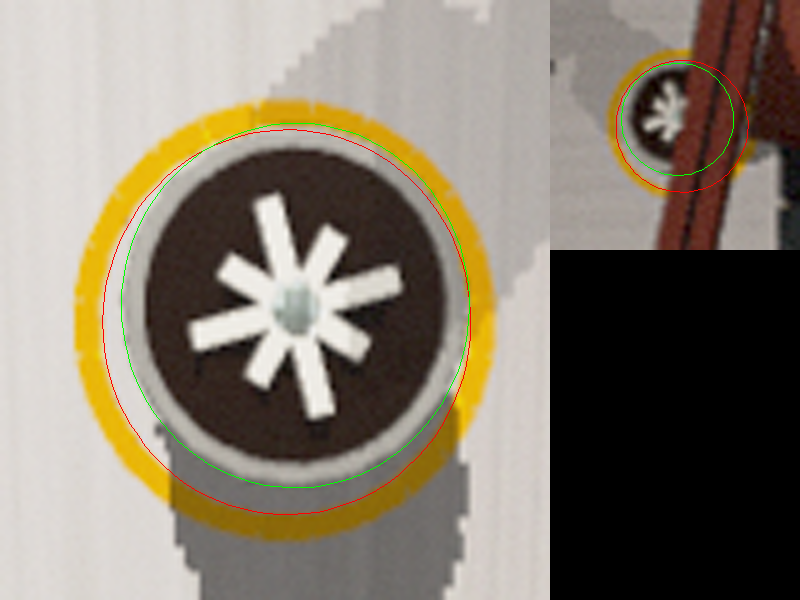

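The overlay puts the pot at (0.543,0.0437) and the ring at (0.542,0.0425). They are about 1.5 mm apart, so the placing is fine. Next is the knob.

move_arm --plan '[[[0,0,-7,25,0,0,60],[0,0,-14,50,0,0,60],[0,0,-21,75,0,0,60],[0,0,-28,100,0,0,60],[0,0,-35,125,0,0,60],[0,0,-42,150,0,0,60],[0,0,-49,170,0,0,60],[0,0,-56,180,0,0,60]]]'

```text
time: 7.08
position: [0.5403, 0.1424, 0.1827]
tool_rot: [-180.0, -0.1, 146.5]
contact_force: [0.1, -0.4, -0.6]
finger_gap: 0.0599
grasp_force: 0.0
```

```bash
python3 -c "
from h import *
d=cap('wrist');t=cap('top')
cv2.imwrite('pics/m4.png',np.vstack([d['pixels'][:300,:],cv2.resize(t['pixels'][130:250,200:360],(400,300),interpolation=cv2.INTER_CUBIC).copy() if 0 else cv2.copyMakeBorder(cv2.resize(t['pixels'][130:250,200:360],(400,300)),0,0,0,240,0)]))
go(.542,.2125,.16,160.8);print(px(d,[.542,.2125,.122]))
import pickle;pickle.dump(d,open('d.pkl','wb'))
"
```

```text
rot [ -0.   -0.1 -14.6] shift mm [38.1 60.  22.7] t 7.18 pos [0.5403 0.1415 0.1827] [-1.7997e+02 -8.0000e-02  1.4623e+02] q6 -49.7 F [-0.84 -0.98  0.49]
[411.0, 156.0]
```

View pics/m4.png

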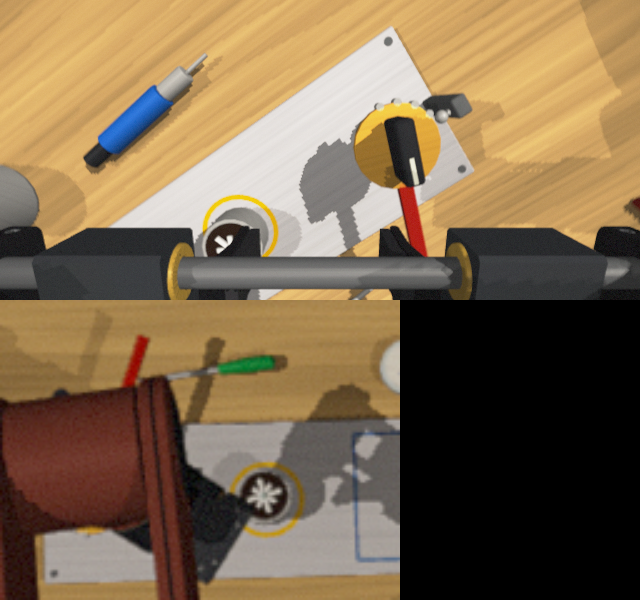

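Wrist view: the knob bar runs from about (398,120) to (413,185) on the brass disc centred near (397,147). The white line and red pointer are towards the bottom, and the pot is still in the ring. I'll locate the bar top from the depth map.

```bash
python3 -c "
from h import *
import pickle;d=pickle.load(open('d.pkl','rb'))
Q=np.array([pt(d,u,v) for v in range(100,210) for u in range(340,450)])
k=(Q[:,2]>.112)&(Q[:,2]<.13);P=Q[k];print(k.sum(),np.median(P[:,2]))
print(cv2.minAreaRect((P[:,:2]*1000).astype(np.float32)))
c=P[:,:2].mean(0);w,V=np.linalg.eigh(np.cov((P[:,:2]-c).T));print('c',c,'ang',np.degrees(np.arctan2(*V[::-1,1])))
D=Q[(Q[:,2]>.08)&(Q[:,2]<.088)];print('disc',cv2.minEnclosingCircle((D[np.hypot(D[:,0]-.542,D[:,1]-.2125)<.038][:,:2]*1000).astype(np.float32)))
"
```

```text
1569 0.1207451163358006
((540.9419555664062, 212.43653869628906), (14.453995704650879, 45.98024368286133), 71.31809997558594)
c [0.53940025 0.21194775] ang 161.32364452418693
disc ((542.7457275390625, 213.04779052734375), 37.44618606567383)
```

move_arm --plan '[[[0,0,-5,15,23,5,60],[0,0,-10,30,46,20,60],[0,0,-15,38,59,30,60],[0,0,-15,38,59,45,60],[0,0,-15,38,59,65,60],[0,0,-15,38,59,80,60],[0,0,-15,38,59,90,60],[0,0,-15,38,59,91,60]]]' --squeeze 30

```text
time: 7.85
position: [0.5408, 0.2083, 0.0896]
tool_rot: [-179.8, -0.2, 160.8]
contact_force: [-0.7, 0.2, -0.3]
finger_gap: 0.0604
grasp_force: 0.0
```

```bash
python3 -c "
from h import *
go(.5413,.2122,.091,161.3)"
```

```text
rot [-0.2 -0.2 -0.5] shift mm [ 0.8  3.8 -1.4] t 7.85 pos [0.5408 0.2083 0.0896] [-179.84   -0.24  160.78] q6 -57.5 F [-0.69  0.24 -0.25]
```

move_arm --plan '[[[0,0,0,0,0,0,45],[0,0,0,0,0,0,35],[0,0,0,0,0,0,30]]]'

```text
time: 8.1
position: [0.5438, 0.2093, 0.0939]
tool_rot: [179.9, 0.1, 160.9]
contact_force: [-0.0, -0.2, -0.5]
finger_gap: 0.0474
grasp_force: 0.0
```

```bash
python3 -c "
from h import *
go(.5413,.2122,.091,161.3)"
```

```text
rot [ 0.1  0.1 -0.4] shift mm [3.4 1.9 2.9] t 8.1 pos [0.5438 0.2093 0.0939] [1.7993e+02 1.1000e-01 1.6089e+02] q6 -57.6 F [-0.03 -0.18 -0.5 ]
```

move_arm --plan '[[[0,0,0,2,2.5,1,30],[0,0,0,2,2.5,1,30],[0,0,0,2,2.5,1,24],[0,0,0,2,2.5,1,20]]]'

```text
time: 8.43
position: [0.5418, 0.2124, 0.0918]
tool_rot: [180.0, 0.0, 161.0]
contact_force: [-0.5, -0.7, 0.1]
finger_gap: 0.0253
grasp_force: 0.0
```

```bash
python3 -c "
from h import *
go(.5413,.2122,.091,161.3)"
```

```text
rot [ 0.   0.  -0.3] shift mm [ 0.4 -0.3  0.8] t 8.43 pos [0.5418 0.2124 0.0918] [1.7999e+02 2.0000e-02 1.6095e+02] q6 -57.3 F [-0.55 -0.69  0.1 ]
```

move_arm --plan '[[[0,0,0,0,0,0.5,15],[0,0,0,0,0,0.5,10],[0,0,0,0,0,0.5,5],[0,0,0,0,0,0.5,5],[0,0,0,0,0,0.5,5]]]'

```text
time: 8.85
position: [0.5418, 0.2125, 0.091]
tool_rot: [180.0, 0.0, 160.9]
contact_force: [0.6, 2.3, -1.1]
finger_gap: 0.0138
grasp_force: 30.0
```

```bash
python3 -c "
from h import *
go(.5413,.2122,.091,90);s=ctrl.get_state();print(s['finger_gap'],s['grasp_force'],s['torque'])"
```

```text
rot [ 0.  -0.  70.9] shift mm [ 0.3 -0.4  0. ] t 8.85 pos [0.5418 0.2125 0.091 ] [179.97   0.   160.94] q6 -57.3 F [ 0.61  2.32 -1.07]
0.013776093129991807 29.999062148854136 [ 0.3486565  -0.22902873 -0.02385003]
```

move_arm --plan '[[[0,0,3,0,0,0,5],[0,0,7,0,0,0,5],[0,0,11,0,0,0,5],[0,0,15,0,0,0,5],[0,0,19,0,0,0,5],[0,0,23,0,0,0,5],[0,0,25,0,0,0,5],[0,0,26,0,0,0,5]]]' --squeeze 40

```text
time: 9.52
position: [0.5416, 0.2122, 0.091]
tool_rot: [-180.0, -0.0, 134.9]
contact_force: [0.1, 0.8, 0.3]
finger_gap: 0.0136
grasp_force: 40.0
```

move_arm --plan '[[[0,0,3,0,0,0,5],[0,0,7,0,0,0,5],[0,0,11,0,0,0,5],[0,0,15,0,0,0,5],[0,0,19,0,0,0,5],[0,0,22,0,0,0,5],[0,0,23,0,0,0,5],[0,0,23,0,0,0,5]]]'

```text
time: 10.18
position: [0.5413, 0.212, 0.091]
tool_rot: [-179.9, 0.0, 112.0]
contact_force: [-1.4, -1.5, 1.2]
finger_gap: 0.0137
grasp_force: 40.0
```

```bash
python3 -c "
from h import *
go(.5413,.2122,.091,90);s=ctrl.get_state();print(s['finger_gap'],s['grasp_force'],s['torque'])"
```

```text
rot [-0.1  0.  22. ] shift mm [ 0.2  0.  -0. ] t 10.18 pos [0.5413 0.212  0.091 ] [-1.7994e+02  1.0000e-02  1.1199e+02] q6 -8.4 F [-1.38 -1.5   1.21]
0.013673713652633436 40.00003502704203 [-0.00893487  0.2202434   0.04796538]
```

move_arm --plan '[[[0,0,3,0,0,0,5],[0,0,7,0,0,0,5],[0,0,11,0,0,0,5],[0,0,15,0,0,0,5],[0,0,19,0,0,0,5],[0,0,21,0,0,0,5],[0,0,22,0,0,0,5],[0,0,22,0,0,0,5]]]'

```text
time: 10.85
position: [0.5411, 0.2119, 0.091]
tool_rot: [-179.9, 0.0, 90.0]
contact_force: [-4.9, -2.0, 3.3]
finger_gap: 0.0139
grasp_force: 40.0
```

```bash
python3 -c "
from h import *
t=cap('top');s=cap('side');w=cap('wrist')
cv2.imwrite('pics/m5.png',np.hstack([cv2.resize(t['pixels'][130:250,200:360],(400,300)),cv2.resize(s['pixels'][160:310,220:420],(400,300))]))
for n,d in (('top',t),('side',s)):
  h=cv2.cvtColor(d['pixels'],cv2.COLOR_BGR2HSV)
  m=cv2.inRange(h,(0,170,90),(6,255,255))|cv2.inRange(h,(174,170,90),(180,255,255))
  v,u=np.nonzero(m);P=np.array([pt(d,a,b) for a,b in zip(u,v)] or [[0,0,0]])
  k=(P[:,2]>.06)&(P[:,2]<.1)&(np.hypot(P[:,0]-.5415,P[:,1]-.2122)<.2)
  P=np.array([pt(d,a,b,.084) for a,b in zip(u,v)])[k]
  if len(P): c=P.mean(0);print(n,len(P),c,'cw from +x',np.degrees(np.arctan2(-(c[1]-.2122),c[0]-.5415)))
go(.5413,.2122,.091,90)"
```

```text
top 132 [0.54259939 0.11772016 0.084     ] cw from +x 89.33332393845158
side 159 [0.54184894 0.07731314 0.084     ] cw from +x 89.8517795305638
rot [-0.1  0.   0.1] shift mm [ 0.2  0.2 -0. ] t 11.0 pos [0.5411 0.212  0.091 ] [-1.7992e+02  4.0000e-02  9.0060e+01] q6 13.6 F [-4.98 -2.27  3.44]
```

View pics/m5.png

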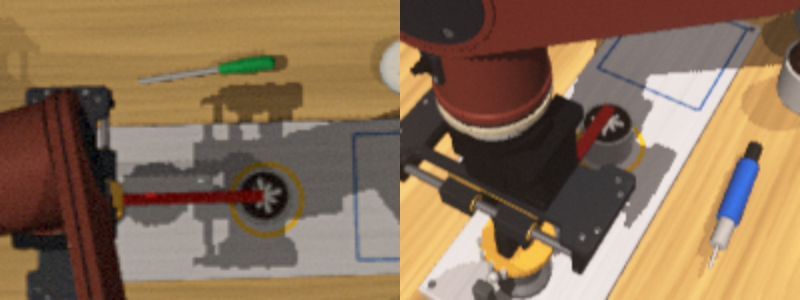

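The top view shows the red pointer ending over the brooch in the ring at (265,195), and the side view agrees. The measured pointer angle is about 89.5–89.9°, the third stop. The graver, gem box and handpiece haven't moved.

```bash
python3 -c "
from rig import ctrl
print(ctrl.hand_in())"
```

```text
the job is handed in; nothing more can be done
None
```

The job is handed in: the pot stands in the yellow ring about 1.5 mm off centre, and the gripper holds the knob at the third stop with the pointer over the brooch, at about 11 s of the 64 s allowed.

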